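# Lock the funnel stand's arm with its jam nut

### The job

On the funnel stand, run the dark steel lock nut down its stud until it meets the brass nut below, then tighten it firmly against that nut, to about 0.6 N m, so that the two jam together. The funnel arm on the brass nut sits in a soft rubber-bushed key: never twist it round by more than about a centimetre at its ring. Let go of the nut at the end, and leave the things standing round about where they are.

Things in the scene. Friction and masses are not known exactly. Their poses are not given: they have to be found in the camera images.
- funnel_stand: Bolted-down bench stand: grey base 120 x 120 mm (top z = 14 mm) and column to z = 43 mm, with a vertical threaded stud 20 mm thick, top z = 115 mm. Origin on the stud's axis at the worktop, z up. A nut on the stud goes down 5 mm per full turn clockwise seen from above.
- set_nut: Brass set nut fixed to the aluminium funnel arm. Origin on the stud's axis under the arm's hub; hub 44 mm across, 0 to 12 mm up; brass hexagon 30 mm across flats, 12 to 30 mm up; arm and ring along its own +x. A rubber-bushed key holds it: torque twists it elastically by about 0.12 rad per N m (10 mm at the ring), and it springs back; it cannot move up or down.
- set_nut_top (a point): Centre of the top face of the brass nut, on the stud's axis (z = 74 to 76 mm).
- funnel_ring (a point): Centre of the funnel ring (outside diameter 73 mm, 9 mm thick), 85 mm from the stud's axis, at z of about 51 mm.
- lock_nut: Dark steel hexagon lock nut, 38 mm across flats, 44 mm over corners, 18 mm high, already on the stud 1 to 4.5 mm above the brass nut. Origin on the axis at its underside, z up; two flats lie along its own x (normals +y, -y), the others every 60 degrees. Clockwise from above is down. Runs free at 0.05 N m; once it meets the brass nut the torque climbs to 0.6 N m in about 0.35 rad; it stays tight when let go.
- lock_nut_grip (a point): Centre of the lock nut, on the axis at mid height (9 mm above its underside): grip its flats here from above; the stud's top stands 25 to 33 mm above this point, between the fingers.
- lock_nut_under (a point): Centre of the underside of the lock nut; its height over set_nut_top is the gap still to be closed.
- glass_dish: Bystander: clear glass dish, 128 mm across, 26 mm high, left front; origin under its centre.
- brown_stopper: Bystander: reddish-brown rubber stopper, 25 mm across, 24 mm high; origin under its centre.
- blue_marker: Bystander: blue and black marker pen lying down, 139 mm long; origin under its centre.
- dropper_bottle: Bystander: small brown dropper bottle, 30 mm across, 92 mm high; origin under its centre.
There are look-alikes about, which are no part of the job. There is more than one size of the funnel_stand; the job needs the larger.

How it is judged:
On the way:
1. the lock nut is run down to within 0.6 mm of the brass nut (z of lock_nut_under in the frame of set_nut_top below 0.0006 m), for 0.02 s.
At the end, for the whole second after the job is handed in: The lock nut presses on the brass nut with more than 50 N (reached by tightening to about 0.35 N m or more) and is at rest; the funnel ring is within 12 mm of where it began (twisted that far only by about 1.2 N m or more); the four loose bystanders are within 30 mm of where they stood (contact force between lock_nut and set_nut above 50 N and distance of funnel_ring from where it was at the start of the episode below 0.012 m and angular speed of lock_nut below 0.05 rad/s and distance of each of glass_dish, brown_stopper, blue_marker, dropper_bottle from where it was at the start of the episode below 0.03 m); the robot touches nothing.
It fails at once if the funnel arm was twisted: its ring moved more than 12 mm (distance of funnel_ring from where it was at the start of the episode above 0.012 m).
It fails at once if a bystander was pushed or knocked more than 30 mm (distance of any of glass_dish, brown_stopper, blue_marker, dropper_bottle from where it was at the start of the episode above 0.03 m).
It also fails if it takes over 56 s, if anything falls off the work surface, if the arm or the gripper's body presses on something with over 40 N, if the wrist force passes 120 N, or if a joint passes its speed limit or range.

### The arm

A 6-joint arm with a two-finger parallel gripper is mounted at the origin on a cart in front of the work surface, level with it; the furniture and walls round the work are solid. World frame = base frame: x ahead of the robot, y to its left, z up, the work surface at z = 0. Lengths are in m, angles in rad, forces in N, time in s.
With the tool pointing down it reaches from about 0.35 to 0.775 m from the base axis. Payload 7.3 kg.
Tool frame: the origin (TCP) lies on the centre line of the jaws, within the pads' length; the fingertips stand 11 mm ahead of it and the grasp point (between the pads) lies 8 mm behind it; z points along the fingers, y is the direction in which the jaws open and shut (so a half turn about z gives the same grasp; the last joint's range is limited). The gripper opens to 92 mm and grips with 3 to 60 N. Pads are 19 mm wide; open, the fingers measure 130 mm over their backs; the gripper's body (75 mm by 190 mm) begins 47 mm behind the grasp point.
Start: joints at [-1.282, 0.342, 1.524, -0, 1.275, -0.146], TCP at [0.221, -0.476, 0.238] pointing down, gripper open.
Joint ranges: [-2.53, 2.53], [-0.77, 2.02], [0.04, 2.7], [-1, 4.14], [0.28, 2.66], [-3.11, 3.11]. Speed limits (rad/s): [2.57, 2.57, 3.14, 3.14, 3.14, 3.14].

### API

Orientations are given as [roll, pitch, yaw] about the fixed x, y, z axes, in that order (R = Rz(yaw) Ry(pitch) Rx(roll)).
In Python, from cell import robot gives the robot as it stands.
- The arm moves only by the tool jog_arm, never from a script. Its argument "deltas" is one flat list of numbers, 6 for each row, row after row: the shift along the world's x, y, z in units of 0.1 m (1.0 is 0.1 m), then the turn, a rotation vector about the world's x, y, z in units of 90 degrees (1.0 is 90 degrees). A call has 1 to 5 rows; each row is the pose to reach, as a shift and turn from the pose commanded when the call began; what a row does not reach only later rows make up. A row lasts 1/12 s, in which the tool goes at most 41.7 mm and 7.16 degrees, less where a joint would pass 70% of its speed; a pose out of reach is approached as far as the arm can. A call with a number of a shift or a turn outside -1 to 1 is refused whole. A call with a gripper value outside its range is refused whole. "claw" is the opening, from 0 (shut) to 1 (fully open), set as the call begins (left out, the last holds). The fingers move at their own pace and stop on an object; "newtons" is the grip in N (left out, the last holds). Time passes only in rows, so rows that repeat a pose let the fingers close. It gives the time, the measured TCP pose, the force and the opening at its end, in the units of the state.
- robot.observe(): the state, without advancing time (a new reading comes with each control period).
- robot.read_camera(name): name is "scene" or "top"; returns the picture (420x560x3 uint8, red, green, blue); there is no depth.
- robot.camera_params(name): a dict with "fx", "fy", "cx", "cy" (pixels), "R" (3x3) and "t" (3): a world point X has camera coordinates R X + t. Camera axes: x right, y down, z forward; pixel columns grow to the right and rows downward; lengths in m; the calibration is good to about 2 mm. A picture is of the moment at which its call begins. camera_params takes no time and is no camera call.
- robot.hand_in(): hands the job in, once; it reports no verdict.
The state is a dict: "time": time; "qpos": joint angles; "qvel": joint speeds; "joint_efforts": joint torques, N m; "tool_pos": TCP position; "tool_rot": TCP orientation; "contact_force": force on the tool from outside, world axes, zero at the start; "torque": the same for the moment, N m; "opening": finger opening in m.
Only numpy, scipy, OpenCV 4.12 (cv2) and the standard library are available. Lean on these libraries where they do the work, as an engineer would, in place of code of your own. Each camera call takes 0.05 s, during which the arm holds its last target. There are 200 camera calls.

## Working session

There is one attempt and no reset: what is moved stays moved. The work goes in short steps, Python scripts to look and compute and a tool call to move; the robot and the scene stay as the last step left them, time stands still between calls to the robot, and variables do not carry over. Pictures are saved under pics/ and viewed, about 8 in all and at most 12, crops included, and the job is handed in when it is done.

Besides the shell and the picture viewer there is one more tool, called after "Request:" by a JSON object that holds its "name" and its "arguments", one argument or row to a line. jog_arm: Moves the arm, as the interface text tells. Its arguments: {"type":"object","properties":{"deltas":{"type":"array","items":{"type":"number"}},"claw":{"type":"number"},"newtons":{"type":"number"}},"required":["deltas"]}

```bash
mkdir -p pics; ls
python3 - <<'E'
from cell import robot
import cv2, numpy as np
for n in ("scene","top"):
    im=robot.read_camera(n); cv2.imwrite(f"pics/{n}0.png",im[:,:,::-1])
    p=robot.camera_params(n); print(n,{k:np.round(v,4).tolist() for k,v in p.items()})
print(robot.observe())
E
```

```text
pics
scene {'fx': 508.748, 'fy': 508.748, 'cx': 280.3769, 'cy': 212.579, 'R': [[0.5412, -0.8409, -0.0047], [-0.3484, -0.2192, -0.9114], [0.7653, 0.4949, -0.4116]], 't': [-0.2907, 0.2506, 0.9861]}
top {'fx': 449.4055, 'fy': 449.4055, 'cx': 275.2797, 'cy': 212.4011, 'R': [[-0.0027, -1.0, 0.006], [-0.9723, 0.0013, -0.2338], [0.2337, -0.0065, -0.9723]], 't': [-0.0011, 0.5318, 0.8872]}
{'time': 0.1, 'qpos': array([-1.28204171e+00,  3.42662906e-01,  1.52489429e+00, -3.11066818e-05,
        1.27541206e+00, -1.45967928e-01]), 'qvel': array([-0.00078915, -0.00067115, -0.00316601,  0.00026723,  0.00030647,
       -0.00088237]), 'joint_efforts': array([ 1.13734426e-03, -4.32004237e+01, -2.44694549e+01,  7.20122340e-02,
        5.26709540e-02, -5.77289939e-05]), 'tool_pos': array([ 0.22103734, -0.47582534,  0.23711883]), 'tool_rot': array([-3.14022636e+00, -1.70796986e-04,  4.34731503e-01]), 'contact_force': array([-0.34475647, -0.44051485, -0.03105309]), 'torque': array([ 0.0130549 ,  0.0361842 , -0.01111624]), 'opening': 0.09162545390849713}
```

View pics/scene0.png

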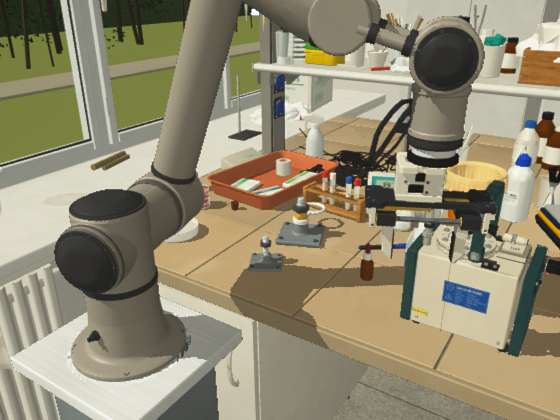

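View pics/top0.png

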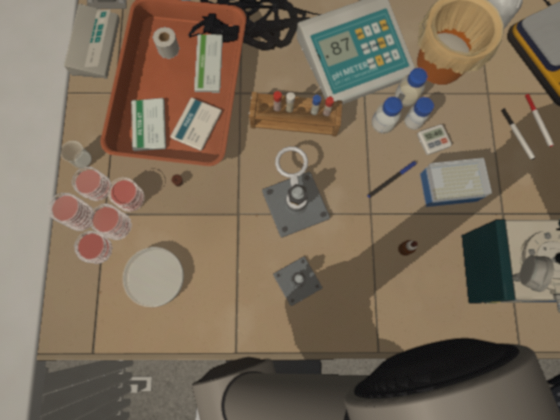

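The scene shows two stands. One is at scene (301,228) / top (297,198), with a white ring at top (291,162). A smaller one without a ring is at scene (265,258) / top (298,280). The first has the larger base and the ring, so it fits the description. I'll confirm that in one enlarged crop.

```bash
cat > h.py <<'E'
import numpy as np, cv2
from cell import robot
def ray(n,u,v):
    p=robot.camera_params(n); R=np.array(p["R"]); t=np.array(p["t"])
    return -R.T@t, R.T@np.array([(u-p["cx"])/p["fx"],(v-p["cy"])/p["fy"],1])
def onz(n,u,v,z):
    c,d=ray(n,u,v); return c+d*(z-c[2])/d[2]
def tri(u1,u2):
    c1,d1=ray("scene",*u1); c2,d2=ray("top",*u2)
    s=np.linalg.lstsq(np.c_[d1,-d2],c2-c1,rcond=None)[0]
    a,b=c1+s[0]*d1,c2+s[1]*d2; return (a+b)/2,np.linalg.norm(a-b)
def proj(n,X):
    p=robot.camera_params(n); c=np.array(p["R"])@X+np.array(p["t"])
    return np.array([p["fx"]*c[0]/c[2]+p["cx"],p["fy"]*c[1]/c[2]+p["cy"]])
E
python3 - <<'E'
from h import *
s=cv2.imread("pics/scene0.png")[185:255,265:335]; t=cv2.imread("pics/top0.png")[140:240,250:350]
s=cv2.resize(s,(400,400),interpolation=cv2.INTER_CUBIC);t=cv2.resize(t,(400,400),interpolation=cv2.INTER_CUBIC)
cv2.imwrite("pics/crop1.png",np.hstack([s,t]))
E
```

```text
(no output)
```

View pics/crop1.png

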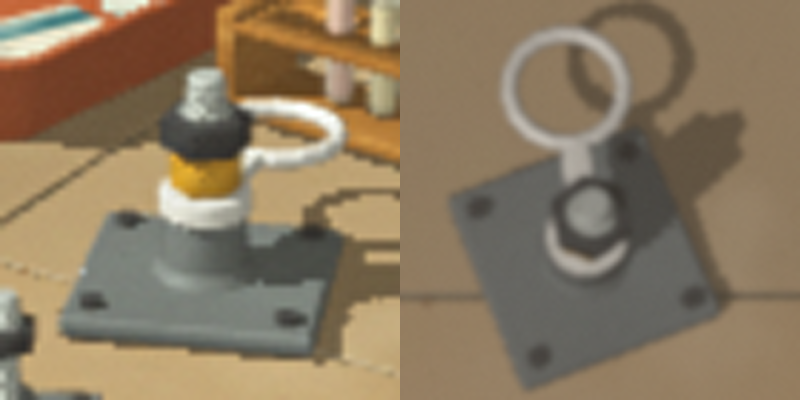

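Run:
```python
from h import *
f=lambda x,s,o:(x+.5)/s-.5+o
print("base holes",onz("top",f(185,4,250),f(253,4,140),.014))
st=(f(190,4,250),f(205,4,140)); ss=(f(205,40/7,265),f(73,40/7,185))
print("studtop top",onz("top",*st,.115)," scene",onz("scene",*ss,.115),"tri",tri(ss,st))
print("ring",onz("top",f(166,4,250),f(88,4,140),.0555))
print("base px scene",[onz("scene",f(x,40/7,265),f(y,40/7,185),.014)[:2].round(4) for x,y in((128,218),(313,231),(290,318),(92,300))])
# dark nut mask in top view
im=cv2.imread("pics/top0.png"); g=cv2.cvtColor(im,cv2.COLOR_BGR2GRAY)
np.set_printoptions(linewidth=200)
print(g[180:208,284:312])
```

```text
base holes [ 0.56541298 -0.04863384  0.014     ]
studtop top [ 0.56390899 -0.04602975  0.115     ]  scene [ 0.5635392  -0.04682615  0.115     ] tri (array([ 0.5641594 , -0.0462233 ,  0.11459817]), np.float64(0.000422563973703825))
ring [ 0.64797501 -0.0372315   0.0555    ]
base px scene [array([0.592, 0.013]), array([ 0.6277, -0.0716]), array([ 0.5408, -0.1072]), array([ 0.5074, -0.0201])]
[[100  98  98  94  96 107 136 163 171 169 168 166 160 142 114 100  98  92  79  73  69  65  65  62  66  70  70  71]
 [ 95  95  97  98 100 108 135 164 172 170 168 166 163 145 117 100 100  95  83  72  72  70  69  69  69  70  71  71]
 [ 98  99 100 100  99 107 133 162 171 170 167 163 159 143 118 102 101  98  89  78  71  73  71  71  71  71  72  71]
 [101 100 100 100  99 106 128 157 168 165 157 146 139 129 108  99 100  98  91  77  72  70  71  72  71  72  72  72]
 [101 101 100 100  99 103 121 147 158 150 130 107  97  94  87  87  90  90  85  76  71  72  71  72  72  72  72  71]
 [100 100  99 100 100 103 113 131 136 120  94  76  71  72  72  72  71  71  71  68  68  70  72  73  71  73  72  71]
 [100 100  98 100
[... 1813 characters left out ...]
  82  85]
 [ 99 101 114 140 160 155 133 109  91  81  73  67  66  67  69  68  72  84 108 134 150 142 108  79  78  87  94  97]
 [100 100 107 130 156 167 160 146 132 119 103  87  74  68  69  79  97 121 144 158 155 129  94  77  86  95 100 102]
 [101 101 102 114 140 161 170 168 164 157 143 127 107  93  95 112 136 155 164 161 142 110  83  81  94 102 102 103]
 [101 102 101 102 121 146 164 173 175 174 168 159 145 135 136 147 160 165 160 141 112  85  78  86  97 103 102 102]
 [101 104 103 100 103 123 145 160 168 173 174 172 168 163 163 164 161 152 133 106  83  75  81  93 100 102 103 102]
 [103 104 104 101  97 102 116 133 146 158 165 166 163 161 159 152 138 119  98  79  73  79  87  97 102 103 102 103]]
```

Run:
```python
from h import *
L=[(7,22.16),(8,22.58),(9,22.9),(10,23.3),(11,23.7),(12,24.2)]
Rr=[(15,24.1),(16,23.46),(17,22.84),(18,22.2),(19,21.4),(20,20.65)]
A=np.array([.5643,-.0465])
for E in (L,Rr):
    P=np.array([onz("top",284+u,180+v,.0775)[:2] for u,v in E])
    c=P.mean(0); d=np.linalg.svd(P-c)[2][0]; n=np.array([-d[1],d[0]])
    print("edge dir deg",np.degrees(np.arctan2(d[1],d[0]))%180,"mod60",np.degrees(np.arctan2(d[1],d[0]))%60,"dist to axis",abs((A-c)@n), "normal deg",np.degrees(np.arctan2(n[1],n[0]))%180)
```

```text
edge dir deg 67.43168059162225 mod60 7.4316805916222535 dist to axis 0.017321867346484568 normal deg 157.43168059162227
edge dir deg 125.07549083329178 mod60 5.075490833291781 dist to axis 0.01802172213518508 normal deg 35.07549083329179
```

The edges give a nut flat direction of about 6° (mod 60°) and an axis near (0.565, -0.047). The ring radius comes out at 84 mm and the stud top at 114.6 mm, so both sizes check. I'll start at the high-yaw end (about 246°), which leaves one long clockwise run for joint 6.

Request:
{"name": "jog_arm", "arguments": {
  "deltas": [0,0.1,0.2,0,0,0,0,0.2,0.4,0,0,0,0,0.3,0.6,0,0,0,0,0.4,0.8,0,0,0,0,0.5,0.8,0,0,0],
  "claw": 1
}}

```text
time: 0.52
tool_pos: [0.2216, -0.4269, 0.3211]
tool_rot: [3.135, 0.001, 0.435]
contact_force: [-0.3, -0.5, -0.2]
opening: 0.0919
```

Request:
{"name": "jog_arm", "arguments": {
  "deltas": [0.14,0.15,0,0,0,0.078,0.28,0.3,0,0,0,0.156,0.42,0.46,0,0,0,0.234,0.56,0.61,0,0,0,0.312,0.69,0.76,0,0,0,0.39]
}}

```text
time: 0.93
tool_pos: [0.2905, -0.3489, 0.3168]
tool_rot: [-3.14, -0.001, 1.053]
contact_force: [0.4, -0.6, 0.0]
opening: 0.092
```

Request:
{"name": "jog_arm", "arguments": {
  "deltas": [0.14,0.15,0,0,0,0.078,0.28,0.3,0,0,0,0.156,0.42,0.46,0,0,0,0.234,0.56,0.61,0,0,0,0.312,0.69,0.76,0,0,0,0.39]
}}

```text
time: 1.35
tool_pos: [0.3595, -0.2729, 0.3168]
tool_rot: [-3.141, -0.001, 1.666]
contact_force: [-0.1, -0.3, -0.3]
opening: 0.0918
```

Request:
{"name": "jog_arm", "arguments": {
  "deltas": [0.14,0.15,0,0,0,0.078,0.28,0.3,0,0,0,0.156,0.42,0.46,0,0,0,0.234,0.56,0.61,0,0,0,0.312,0.69,0.76,0,0,0,0.39]
}}

```text
time: 1.77
tool_pos: [0.4285, -0.197, 0.3167]
tool_rot: [-3.141, -0.002, 2.279]
contact_force: [0.6, -0.2, -0.3]
opening: 0.092
```

Request:
{"name": "jog_arm", "arguments": {
  "deltas": [0.14,0.15,0,0,0,0.078,0.28,0.3,0,0,0,0.156,0.42,0.46,0,0,0,0.234,0.56,0.61,0,0,0,0.312,0.69,0.76,0,0,0,0.39]
}}

```text
time: 2.18
tool_pos: [0.4975, -0.121, 0.3167]
tool_rot: [3.141, -0.002, 2.892]
contact_force: [-0.0, 0.6, 0.6]
opening: 0.092
```

Request:
{"name": "jog_arm", "arguments": {
  "deltas": [0.14,0.15,-0.1,0,0,0.078,0.28,0.3,-0.3,0,0,0.156,0.42,0.46,-0.5,0,0,0.234,0.56,0.61,-0.7,0,0,0.312,0.675,0.742,-0.8,0,0,0.39]
}}

```text
time: 2.6
tool_pos: [0.5639, -0.0465, 0.234]
tool_rot: [3.139, -0.004, -2.779]
contact_force: [-1.9, 0.3, -0.3]
opening: 0.0918
```

Request:
{"name": "jog_arm", "arguments": {
  "deltas": [0,0,-0.1,0,0,0.078,0,0,-0.3,0,0,0.156,0,0,-0.5,0,0,0.234,0,0,-0.7,0,0,0.312,0,0,-0.78,0,0,0.39]
}}

```text
time: 3.02
tool_pos: [0.5626, -0.0474, 0.1559]
tool_rot: [3.136, -0.002, -2.167]
contact_force: [-0.9, -0.1, -0.5]
opening: 0.092
```

Request:
{"name": "jog_arm", "arguments": {
  "deltas": [0,0,0,0,0,0.07,0,0,0,0,0,0.115,0,0,0,0,0,0.115]
}}

```text
time: 3.27
tool_pos: [0.5639, -0.0477, 0.1585]
tool_rot: [3.139, -0.0, -1.99]
contact_force: [1.0, 0.7, -0.1]
opening: 0.0919
```

Run:
```python
from h import *
o=robot.observe(); print(o["qpos"].round(3),o["tool_pos"],o["tool_rot"],o["torque"])
T=robot.read_camera("top")[:,:,::-1]; S=robot.read_camera("scene")[:,:,::-1]
u=lambda i,a,b,w:cv2.resize(i[b:b+w,a:a+w],(400,400),interpolation=cv2.INTER_CUBIC)
cv2.imwrite("pics/c2.png",np.hstack([u(S,250,160,100),u(T,250,140,100)]))
```

```text
[-0.22   0.49   1.522  0.     1.132 -2.943] [ 0.56394457 -0.04773181  0.15848883] [ 3.13933555e+00 -4.23184909e-04 -1.98955378e+00] [ 0.15232585  0.00171644 -0.02885669]
```

View pics/c2.png

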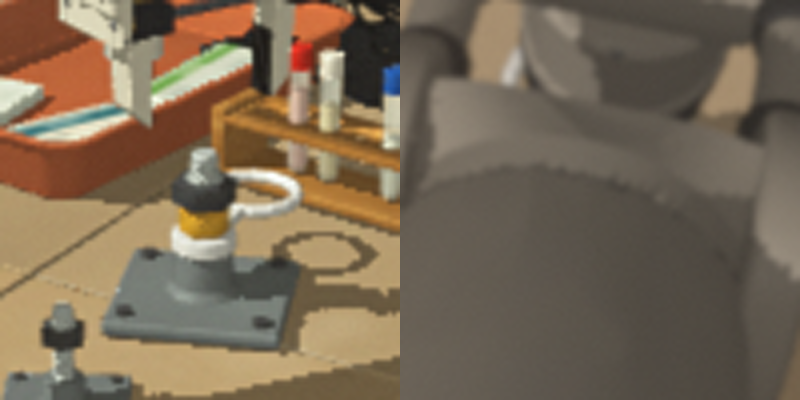

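The gripper now hangs above the stud; in the scene crop the stud's top is at (205,155), between the fingers at (130,100) and (275,60). The top view is blocked by the arm. I'll descend and close gently.

Request:
{"name": "jog_arm", "arguments": {
  "deltas": [0,0,-0.2,0,0,0,0.01,0,-0.4,0,0,0,0.01,0.01,-0.6,0,0,0,0.01,0.01,-0.75,0,0,0,0.01,0.01,-0.8,0,0,0]
}}

```text
time: 3.78
tool_pos: [0.5641, -0.0466, 0.0773]
tool_rot: [3.137, -0.001, -1.994]
contact_force: [-0.7, -0.3, -0.4]
opening: 0.0923
```

Request:
{"name": "jog_arm", "arguments": {
  "deltas": [0,0,0,0,0,0,0,0,0,0,0,0,0,0,0,0,0,0,0,0,0,0,0,0,0,0,0,0,0,0],
  "claw": 0,
  "newtons": 8
}}

```text
time: 4.2
tool_pos: [0.5662, -0.0471, 0.0807]
tool_rot: [-3.14, 0.0, -1.992]
contact_force: [-0.5, 0.1, 0.6]
opening: 0.0629
```

Request:
{"name": "jog_arm", "arguments": {
  "deltas": [0,0,0,0,0,0,0,0,0,0,0,0,0,0,0,0,0,0,0,0,0,0,0,0,0,0,0,0,0,0]
}}

```text
time: 4.62
tool_pos: [0.5659, -0.0471, 0.0799]
tool_rot: [-3.141, 0.0, -1.992]
contact_force: [1.3, -0.1, 1.1]
opening: 0.0388
```

Run:
```python
from h import *
o=robot.observe(); print(o)
```

```text
{'time': 4.6167, 'qpos': array([-2.17911207e-01,  5.85999790e-01,  1.60225655e+00, -1.56625588e-05,
        9.52889638e-01, -2.93817912e+00]), 'qvel': array([ 1.30416538e-03, -1.90260685e-04, -1.48385805e-04,  5.65046934e-04,
       -8.75598141e-06,  3.26074377e-03]), 'joint_efforts': array([ 1.73414145e-01, -5.02341306e+01, -1.93183315e+01, -1.61711394e-02,
        1.53196980e-01,  6.22692329e-03]), 'tool_pos': array([ 0.56587753, -0.04705416,  0.07987505]), 'tool_rot': array([-3.14115261e+00,  7.77271987e-05, -1.99211198e+00]), 'contact_force': array([ 1.25473255, -0.13457612,  1.07621973]), 'torque': array([ 0.13770571, -0.11026396,  0.04058155]), 'opening': 0.03879508679609338}
```

Request:
{"name": "jog_arm", "arguments": {
  "deltas": [0,0,0,0,0,0,0,0,0,0,0,0,0,0,0,0,0,0],
  "newtons": 30
}}

```text
time: 4.87
tool_pos: [0.5659, -0.047, 0.0799]
tool_rot: [-3.141, 0.0, -1.992]
contact_force: [0.0, -0.8, 0.9]
opening: 0.0384
```

```bash
cat > o.py <<'E'
from h import *
o=robot.observe(); print(o["time"],o["tool_pos"].round(4),o["tool_rot"].round(4),"F",o["contact_force"].round(1),"M",o["torque"].round(3),"q6",o["qpos"][5].round(3),"e6",o["joint_efforts"][5].round(3),"op",round(o["opening"],4))
E
python3 o.py
```

```text
4.8667 [ 0.5659 -0.047   0.0799] [-3.1412e+00  1.0000e-04 -1.9922e+00] F [ 0.  -0.8  0.9] M [ 0.102 -0.222 -0.048] q6 -2.938 e6 -0.057 op 0.0384
```

Request:
{"name": "jog_arm", "arguments": {
  "deltas": [0,0,-0.001,0,0,-0.06,0,0,-0.002,0,0,-0.14,0,0,-0.003,0,0,-0.22,0,0,-0.004,0,0,-0.3,0,0,-0.005,0,0,-0.36]
}}

```text
time: 5.28
tool_pos: [0.5669, -0.0479, 0.0794]
tool_rot: [-3.139, 0.002, -2.564]
contact_force: [4.7, -5.0, -1.9]
opening: 0.038
```

```bash
python3 o.py
```

```text
5.2833 [ 0.5669 -0.0479  0.0794] [-3.1388e+00  1.6000e-03 -2.5638e+00] F [ 4.7 -5.  -1.9] M [-0.492 -0.788  0.001] q6 -2.367 e6 -1.106 op 0.038
```

Request:
{"name": "jog_arm", "arguments": {
  "deltas": [0,0,-0.001,0,0,-0.06,0,0,-0.002,0,0,-0.14,0,0,-0.003,0,0,-0.2,0,0,-0.004,0,0,-0.27,0,0,-0.005,0,0,-0.32]
}}

```text
time: 5.7
tool_pos: [0.5674, -0.049, 0.0791]
tool_rot: [-3.138, 0.004, -3.066]
contact_force: [4.9, -8.5, -3.3]
opening: 0.0381
```

```bash
python3 o.py
```

```text
5.7 [ 0.5674 -0.049   0.0791] [-3.1382  0.0038 -3.0656] F [ 4.9 -8.5 -3.3] M [-1.208 -0.943  0.045] q6 -1.865 e6 -0.809 op 0.0381
```

Running free (Mz ≈ 0.05), but the TCP orbits an axis at about (0.565, -0.049), 2.4 mm off along the pads. I'll open briefly and re-centre.

Request:
{"name": "jog_arm", "arguments": {
  "deltas": [0,0,0,0,0,0,0,0,0,0,0,0,-0.006,-0.01,0,0,0,0,-0.012,-0.019,0,0,0,0,-0.012,-0.019,0,0,0,0],
  "claw": 0.55
}}

```text
time: 6.12
tool_pos: [0.5641, -0.0487, 0.0786]
tool_rot: [3.141, -0.001, -3.06]
contact_force: [0.6, -0.2, -0.4]
opening: 0.0508
```

```bash
python3 o.py
```

```text
6.1167 [ 0.5641 -0.0487  0.0786] [ 3.1412e+00 -6.0000e-04 -3.0597e+00] F [ 0.6 -0.2 -0.4] M [ 0.048 -0.157 -0.04 ] q6 -1.874 e6 -0.031 op 0.0508
```

Request:
{"name": "jog_arm", "arguments": {
  "deltas": [0,0,0,0,0,0,0,0,0,0,0,0,0,0,0,0,0,0,0,0,0,0,0,0,0,0,0,0,0,0],
  "claw": 0
}}

```text
time: 6.53
tool_pos: [0.5643, -0.0494, 0.0787]
tool_rot: [-3.141, -0.0, -3.06]
contact_force: [-0.4, -4.0, 1.2]
opening: 0.0377
```

```bash
python3 o.py
```

```text
6.5333 [ 0.5643 -0.0494  0.0787] [-3.1411e+00 -4.0000e-04 -3.0602e+00] F [-0.4 -4.   1.2] M [-0.532  0.047  0.03 ] q6 -1.874 e6 -0.029 op 0.0377
```

Request:
{"name": "jog_arm", "arguments": {
  "deltas": [0,0,-0.001,0,0,-0.04,0,0,-0.001,0,0,-0.08,0,0,-0.002,0,0,-0.12,0,0,-0.002,0,0,-0.16,0,0,-0.003,0,0,-0.2]
}}

```text
time: 6.95
tool_pos: [0.5643, -0.0492, 0.0785]
tool_rot: [-3.141, -0.0, 2.906]
contact_force: [-1.0, -3.7, 0.5]
opening: 0.0379
```

```bash
python3 o.py
```

```text
6.95 [ 0.5643 -0.0492  0.0785] [-3.1413e+00 -1.0000e-04  2.9058e+00] F [-1.  -3.7  0.5] M [-0.444  0.04   0.058] q6 -1.557 e6 -0.976 op 0.0379
```

Request:
{"name": "jog_arm", "arguments": {
  "deltas": [0,0,-0.001,0,0,-0.04,0,0,-0.001,0,0,-0.08,0,0,-0.002,0,0,-0.12,0,0,-0.002,0,0,-0.16,0,0,-0.003,0,0,-0.2]
}}

```text
time: 7.37
tool_pos: [0.5644, -0.049, 0.0782]
tool_rot: [-3.141, 0.0, 2.592]
contact_force: [-1.4, -3.5, 1.5]
opening: 0.0381
```

```bash
python3 o.py
```

```text
7.3667 [ 0.5644 -0.049   0.0782] [-3.1415  0.      2.5917] F [-1.4 -3.5  1.5] M [-0.309 -0.026  0.005] q6 -1.243 e6 -0.976 op 0.0381
```

Request:
{"name": "jog_arm", "arguments": {
  "deltas": [0,0,-0.001,0,0,-0.04,0,0,-0.001,0,0,-0.08,0,0,-0.002,0,0,-0.12,0,0,-0.002,0,0,-0.16,0,0,-0.003,0,0,-0.2]
}}

```text
time: 7.78
tool_pos: [0.5645, -0.0488, 0.078]
tool_rot: [3.141, 0.0, 2.277]
contact_force: [-0.2, -1.8, 1.4]
opening: 0.038
```

```bash
python3 o.py
```

```text
7.7833 [ 0.5645 -0.0488  0.078 ] [3.1413e+00 1.0000e-04 2.2774e+00] F [-0.2 -1.8  1.4] M [-0.253 -0.061 -0.025] q6 -0.928 e6 -0.975 op 0.038
```

Request:
{"name": "jog_arm", "arguments": {
  "deltas": [0,0,-0.001,0,0,-0.04,0,0,-0.001,0,0,-0.08,0,0,-0.002,0,0,-0.12,0,0,-0.002,0,0,-0.16,0,0,-0.003,0,0,-0.2]
}}

```text
time: 8.2
tool_pos: [0.5647, -0.0487, 0.0777]
tool_rot: [3.141, 0.0, 1.963]
contact_force: [-0.2, -1.0, 1.7]
opening: 0.0378
```

```bash
python3 o.py
```

```text
8.2 [ 0.5647 -0.0487  0.0777] [3.1409e+00 1.0000e-04 1.9633e+00] F [-0.2 -1.   1.7] M [-0.188 -0.077 -0.034] q6 -0.614 e6 -0.974 op 0.0378
```

Request:
{"name": "jog_arm", "arguments": {
  "deltas": [0,0,-0.001,0,0,-0.04,0,0,-0.001,0,0,-0.08,0,0,-0.002,0,0,-0.12,0,0,-0.002,0,0,-0.16,0,0,-0.003,0,0,-0.2]
}}

```text
time: 8.62
tool_pos: [0.5649, -0.0487, 0.0775]
tool_rot: [3.14, -0.0, 1.649]
contact_force: [0.4, -1.3, 1.5]
opening: 0.0379
```

```bash
python3 o.py
```

```text
8.6167 [ 0.5649 -0.0487  0.0775] [ 3.1405e+00 -1.0000e-04  1.6491e+00] F [ 0.4 -1.3  1.5] M [-0.141 -0.17  -0.027] q6 -0.3 e6 -0.973 op 0.0379
```

Request:
{"name": "jog_arm", "arguments": {
  "deltas": [0,0,-0.001,0,0,-0.04,0,0,-0.001,0,0,-0.08,0,0,-0.002,0,0,-0.12,0,0,-0.002,0,0,-0.16,0,0,-0.003,0,0,-0.2]
}}

```text
time: 9.03
tool_pos: [0.5651, -0.0487, 0.0772]
tool_rot: [3.14, -0.0, 1.335]
contact_force: [0.1, -1.1, 0.8]
opening: 0.038
```

```bash
python3 o.py
```

```text
9.0333 [ 0.5651 -0.0487  0.0772] [ 3.140e+00 -4.000e-04  1.335e+00] F [ 0.1 -1.1  0.8] M [-0.171 -0.18   0.026] q6 0.014 e6 -0.973 op 0.038
```

Request:
{"name": "jog_arm", "arguments": {
  "deltas": [0,0,-0.001,0,0,-0.04,0,0,-0.001,0,0,-0.08,0,0,-0.002,0,0,-0.12,0,0,-0.002,0,0,-0.16,0,0,-0.003,0,0,-0.2]
}}

```text
time: 9.45
tool_pos: [0.5653, -0.0488, 0.077]
tool_rot: [3.14, -0.001, 1.021]
contact_force: [1.8, -1.6, 0.5]
opening: 0.0381
```

```bash
python3 o.py
```

```text
9.45 [ 0.5653 -0.0488  0.077 ] [ 3.1398e+00 -1.0000e-03  1.0208e+00] F [ 1.8 -1.6  0.5] M [-0.141 -0.208  0.016] q6 0.328 e6 -0.972 op 0.0381
```

Request:
{"name": "jog_arm", "arguments": {
  "deltas": [0,0,-0.001,0,0,-0.04,0,0,-0.001,0,0,-0.08,0,0,-0.002,0,0,-0.12,0,0,-0.002,0,0,-0.16,0,0,-0.003,0,0,-0.2]
}}

```text
time: 9.87
tool_pos: [0.5655, -0.0489, 0.0768]
tool_rot: [3.14, -0.002, 0.707]
contact_force: [2.2, -1.9, 0.3]
opening: 0.0379
```

```bash
python3 o.py
```

```text
9.8667 [ 0.5655 -0.0489  0.0768] [ 3.1398e+00 -1.7000e-03  7.0660e-01] F [ 2.2 -1.9  0.3] M [-0.253 -0.296  0.061] q6 0.643 e6 -0.972 op 0.0379
```

Request:
{"name": "jog_arm", "arguments": {
  "deltas": [0,0,-0.001,0,0,-0.04,0,0,-0.001,0,0,-0.08,0,0,-0.002,0,0,-0.12,0,0,-0.002,0,0,-0.16,0,0,-0.003,0,0,-0.2]
}}

```text
time: 10.28
tool_pos: [0.5656, -0.0491, 0.0765]
tool_rot: [3.14, -0.002, 0.392]
contact_force: [1.7, -1.4, 0.5]
opening: 0.038
```

```bash
python3 o.py
```

```text
10.2833 [ 0.5656 -0.0491  0.0765] [ 3.1401e+00 -2.2000e-03  3.9240e-01] F [ 1.7 -1.4  0.5] M [-0.368 -0.322  0.027] q6 0.957 e6 -0.971 op 0.038
```

Request:
{"name": "jog_arm", "arguments": {
  "deltas": [0,0,-0.001,0,0,-0.04,0,0,-0.001,0,0,-0.08,0,0,-0.002,0,0,-0.12,0,0,-0.002,0,0,-0.16,0,0,-0.003,0,0,-0.2]
}}

```text
time: 10.7
tool_pos: [0.5656, -0.0493, 0.0763]
tool_rot: [3.14, -0.003, 0.079]
contact_force: [1.3, -3.1, 1.7]
opening: 0.0379
```

```bash
python3 o.py
```

```text
10.7 [ 0.5656 -0.0493  0.0763] [ 3.1402e+00 -2.7000e-03  7.9500e-02] F [ 1.3 -3.1  1.7] M [-0.444 -0.227  0.562] q6 1.27 e6 -0.429 op 0.0379
```

Contact: Mz jumped to 0.56. I'll hold, firm the grip, and measure at rest.

Request:
{"name": "jog_arm", "arguments": {
  "deltas": [0,0,0,0,0,0,0,0,0,0,0,0,0,0,0,0,0,0],
  "newtons": 55
}}

```text
time: 10.95
tool_pos: [0.5656, -0.0493, 0.0763]
tool_rot: [3.14, -0.003, 0.084]
contact_force: [3.9, -4.3, 0.6]
opening: 0.0373
```

```bash
python3 o.py
python3 - <<'E'
from h import *
S=robot.read_camera("scene")[:,:,::-1]; cv2.imwrite("pics/s3.png",S)
A=cv2.imread("pics/scene0.png")
u=lambda i:cv2.resize(i[180:250,275:345],(400,400),interpolation=cv2.INTER_CUBIC)
cv2.imwrite("pics/c3.png",np.hstack([u(A),u(S)]))
E
```

```text
10.95 [ 0.5656 -0.0493  0.0763] [ 3.1404e+00 -2.7000e-03  8.3600e-02] F [ 3.9 -4.3  0.6] M [-0.569 -0.541  0.348] q6 1.266 e6 0.321 op 0.0373
```

View pics/c3.png

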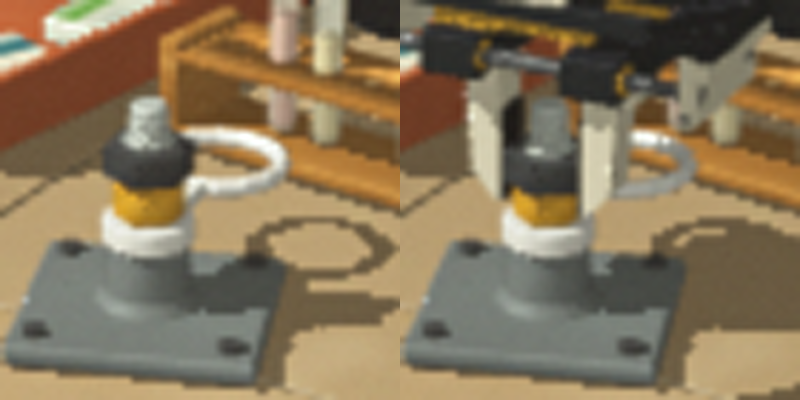

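The crop shows the nut seated on the brass, moved down from its start, and the ring essentially unmoved (its right edge is at 288 before and 690-400=290 now). Static torque is about 0.35, so I'll add about 7°.

Request:
{"name": "jog_arm", "arguments": {
  "deltas": [0,0,0,0,0,-0.02,0,0,0,0,0,-0.05,0,0,0,0,0,-0.08,0,0,0,0,0,-0.08,0,0,0,0,0,-0.08]
}}

```text
time: 11.42
tool_pos: [0.5656, -0.0493, 0.0762]
tool_rot: [3.14, -0.003, -0.041]
contact_force: [3.3, -4.9, 0.9]
opening: 0.0377
```

```bash
python3 o.py
```

```text
11.4167 [ 0.5656 -0.0493  0.0762] [ 3.1405e+00 -2.7000e-03 -4.1400e-02] F [ 3.3 -4.9  0.9] M [-0.585 -0.518  0.627] q6 1.391 e6 0.718 op 0.0377
```

Request:
{"name": "jog_arm", "arguments": {
  "deltas": [0,0,0,0,0,0,0,0,0,0,0,0]
}}

```text
time: 11.58
tool_pos: [0.5656, -0.0493, 0.0763]
tool_rot: [3.14, -0.003, -0.041]
contact_force: [4.7, -3.8, 0.4]
opening: 0.0376
```

```bash
python3 o.py
```

```text
11.5833 [ 0.5656 -0.0493  0.0763] [ 3.1404e+00 -2.8000e-03 -4.1300e-02] F [ 4.7 -3.8  0.4] M [-0.591 -0.568  0.615] q6 1.391 e6 0.619 op 0.0376
```

The torque holds at 0.62 N m, so I'll release and rise.

Request:
{"name": "jog_arm", "arguments": {
  "deltas": [0,0,0,0,0,0,0,0,0,0,0,0,0,0,0,0,0,0,0,0,0,0,0,0,0,0,0,0,0,0],
  "claw": 0.8
}}

```text
time: 12.0
tool_pos: [0.564, -0.0485, 0.0755]
tool_rot: [-3.141, 0.001, -0.044]
contact_force: [-0.0, -0.1, -0.7]
opening: 0.0664
```

Request:
{"name": "jog_arm", "arguments": {
  "deltas": [0,0,0.15,0,0,0,0,0,0.35,0,0,0,0,0,0.6,0,0,0,0,0,0.85,0,0,0,0,0,1,0,0,0]
}}

```text
time: 12.42
tool_pos: [0.5651, -0.0488, 0.1782]
tool_rot: [3.141, -0.003, -0.044]
contact_force: [0.7, -0.1, 0.1]
opening: 0.0734
```

Request:
{"name": "jog_arm", "arguments": {
  "deltas": [0,0,0.15,0,0,0,-0.3,-0.3,0.3,0,0,0,-0.6,-0.6,0.3,0,0,0,-0.9,-0.9,0.3,0,0,0,-1,-1,0.3,0,0,0]
}}

```text
time: 12.83
tool_pos: [0.4615, -0.1506, 0.2059]
tool_rot: [3.141, 0.001, -0.045]
contact_force: [1.1, -0.6, 0.7]
opening: 0.0733
```

Request:
{"name": "jog_arm", "arguments": {
  "deltas": [-0.25,-0.3,0,0,0,0,-0.25,-0.6,0,0,0,0,-0.25,-0.9,0,0,0,0,-0.25,-1,0,0,0,0,-0.25,-1,0,0,0,0]
}}

```text
time: 13.25
tool_pos: [0.4392, -0.2508, 0.2055]
tool_rot: [3.141, 0.0, -0.047]
contact_force: [-0.5, 0.7, -0.4]
opening: 0.0734
```

```bash
python3 o.py
python3 - <<'E'
from h import *
T=robot.read_camera("top")[:,:,::-1]; S=robot.read_camera("scene")[:,:,::-1]
cv2.imwrite("pics/t4.png",T); u=lambda i,a,b,w:cv2.resize(i[b:b+w,a:a+w],(400,400),interpolation=cv2.INTER_CUBIC)
cv2.imwrite("pics/c4.png",np.hstack([u(S,275,180,70),u(T,250,140,100)]))
A=cv2.imread("pics/top0.png")
for n,I in(("before",A),("after",T)):
    h=cv2.cvtColor(I,cv2.COLOR_BGR2HSV); w=(h[140:181,270:312,1]<50)&(h[140:181,270:312,2]>140)
    y,x=np.nonzero(w); print(n,"ring",onz("top",270+x.mean(),140+y.mean(),.0555)[:2].round(4),w.sum())
E
```

```text
13.25 [ 0.4392 -0.2508  0.2055] [ 3.1414  0.     -0.0473] F [-0.5  0.7 -0.4] M [ 0.049 -0.029 -0.016] q6 0.948 e6 -0.325 op 0.0734
before ring [ 0.6456 -0.0367] 360
after ring [ 0.6449 -0.0373] 398
```

View pics/c4.png

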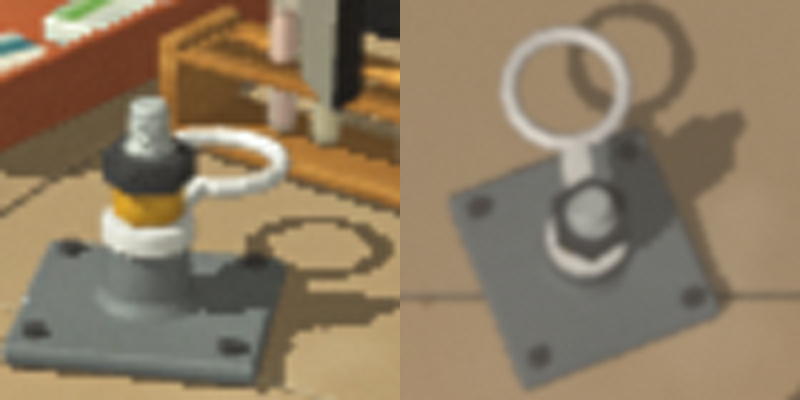

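View pics/t4.png

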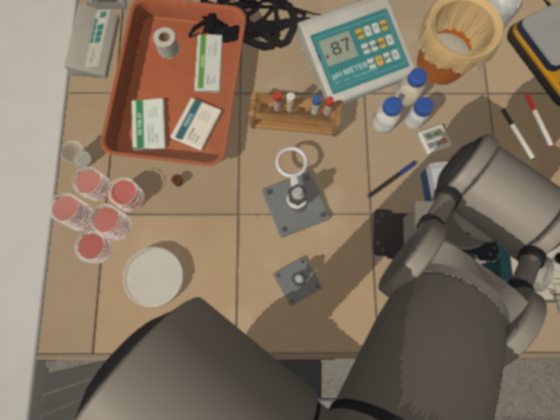

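The nut is down on the brass with the ring back where it began. The dish (153,277), stopper (177,180) and marker (392,178) have not moved. The hand is at z = 0.2, about 0.1 m above the dropper bottle's top, with zero contact force.

Run:
```python
from h import *
S=robot.read_camera("scene")[:,:,::-1]
d=[cv2.cvtColor(i[240:285,352:382],cv2.COLOR_BGR2HSV) for i in (cv2.imread("pics/scene0.png"),S)]
for h in d:
    y,x=np.nonzero((h[...,2]<90)&((h[...,0]<12)|(h[...,0]>170))&(h[...,1]>90)); print("bottle px",352+x.mean(),240+y.mean(),len(x))
o=robot.observe(); print(abs(o["qvel"]).max(),o["contact_force"]); print(robot.hand_in())
```

```text
bottle px 367.0148148148148 263.36296296296297 135
bottle px 368.7391304347826 264.71014492753625 69
0.015858334936954953 [-0.00363556  0.402619   -0.08048578]
the job is handed in; nothing more can be done
None
```

I ran the lock nut on the larger stand, the one with the funnel ring, down about 3.5 mm until it met the brass nut. I tightened it until the torque held steady at about 0.62 N m, then let go, backed away and handed the job in at about 13 s.

**Checks that agreed:**
- **Lock nut:** the pictures after release show it seated on the brass nut. I did not measure the torque or the pressing force again after letting go.
- **Funnel ring:** before and after, the top view puts it within about 1 mm of where it began. At 0.62 N m the arm should have twisted about 6 mm at most.
- **Dish, stopper and marker:** they look unmoved by eye in the top view.
- **Robot:** contact force was about 0.4 N at hand-in, which is sensor noise.

**Checks that disagreed or were weaker:**
- **Stud axis:** the camera put it about 2.5 mm off in y from where the turning nut showed it. I let go once early on and re-centred the grip.
- **Dropper bottle:** its colour mask shrank from 135 to 69 pixels and its centre moved by about 2 pixels. The retracted arm hides it from above and probably shades it in the scene view. The fingertips stayed about 0.1 m above the bottle with no contact force, so I take it as unmoved, though this is my least certain check.

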